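# Tap the leaning block and hang up the wrench

### The arm

A 6-joint arm with a two-finger parallel gripper is mounted at the origin on the work surface. World frame = base frame: x ahead of the robot, y to its left, z up, the work surface at z = 0. Lengths are in m, angles in rad, forces in N, time in s.
With the tool pointing down it reaches from about 0.35 to 0.85 m from the base axis. Payload 8.1 kg.
Tool frame: the origin (TCP) lies midway between the tips of the shut fingers; the grasp point (between the pads) lies 19 mm behind it (robot.grip_point_offset is the distance from the TCP to the grasp point, in m); z points along the fingers, y is the line along which they close (so a half turn about z gives the same grasp; the last joint's range is limited). The gripper opens to 93 mm and grips with 3 to 60 N. Pads are 15 mm wide; open, the fingers measure 128 mm over their backs; the gripper's body (75 mm by 188 mm) begins 65 mm behind the grasp point.
Start: joints at [-1.402, 0.13, 1.488, -0, 1.523, -0.085], TCP at [0.151, -0.581, 0.219] pointing down, gripper open.
Joint ranges: [-2.96, 2.96], [-0.89, 2.26], [0.02, 2.5], [-1.34, 4.48], [0, 2.73], [-2.66, 2.66]. Speed limits (rad/s): [2.39, 2.39, 2.79, 3.14, 3.14, 3.14].

### API

Orientations are given as a rotation vector (axis times angle).
In Python, from plant import robot, read_camera, job gives the robot as it stands.
- The arm moves only by the shell command python3 -m inch 'ROWS' [FORCE]. ROWS is JSON, one flat list of numbers, 5 for each row, row after row: the shift along the world's x, y, z in mm, then the turn about the world's z in degrees, then the opening in per cent of the stroke, from 0 (shut) to 100 (fully open). In form: [dx, dy, dz, yaw, hand, dx, dy, dz, yaw, hand, ...]. A call has 1 to 10 rows; each row is the pose to reach, as a shift and turn from the pose commanded when the call began; what a row does not reach only later rows make up. A row lasts 1/12 s, in which the tool goes at most 41.7 mm and 7.16 degrees, less where a joint would pass 70% of its speed; a pose out of reach is approached as far as the arm can. A call with a gripper value outside its range is refused whole. The fingers move at their own pace and stop on an object; FORCE is the grip in N (left out, the last holds). Time passes only in rows, so rows that repeat a pose let the fingers close. It gives the time, the measured TCP pose, the force, the opening and the grip force at its end, in the units of the state.
- robot.read_state(): the state, without advancing time (a new reading comes with each control period).
- read_camera(name): name is "side" or "top"; returns a dict with "image" (420x560x3 uint8, blue, green, red), "K" (3x3 intrinsics, pixels), "extrinsics" (4x4, takes a point from world to camera coordinates). Camera axes: x right, y down, z forward; pixel columns grow to the right and rows downward; lengths in m; the calibration is good to about 2 mm. A picture is of the moment at which its call begins. There is no depth.
- job.close_job(): hands the job in; it is judged then, once.
The state is a dict: "t": time; "q": joint angles; "dq": joint speeds; "joint_torque": joint torques, N m; "tool_pos": TCP position; "orientation": TCP orientation; "force": force on the tool from outside, world axes, zero at the start; "wrist_torque": the same for the moment, N m; "opening": finger opening in m; "gripper_force": force on a finger pad.
Only numpy, scipy, OpenCV 4.12 (cv2) and the standard library are available. Lean on these libraries where they do the work, as an engineer would, in place of code of your own. Each camera call takes 0.05 s, during which the arm holds its last target. There are 200 camera calls.

### The job

The tap in the leaning block in the vise has just been started: with the wrench that sits on it, turn the tap half a turn clockwise, stop and turn it a quarter turn back to break the chip, then turn it half a turn clockwise again. Leave the tap there, draw the wrench off it, and hang the wrench on its empty pair of hooks in the rack, lowering it all the way down before letting go. Do not disturb the tools hanging there.

Things in the scene. Friction and masses are not known exactly. Their poses are not given: they have to be found in the camera images.
- wrench_center (a point): Centre (half-way up) of the loose steel tap wrench: a dark block 48 (x) x 24 (y) x 18 (z) mm with a 13.4 mm square hole through it along z, and a 12 mm round arm out of each end along x (176 mm over all, arm axis 2 mm above mid-height), 0.2 kg. Grip the block across its 24 mm width, fingers along z. Starts seated on the tap, z along the tap's axis, arms free to go round; 0.12 rad play each way.
- tap_axis (a point): Mouth of the threaded hole in the top face of a steel block (56 x 45 x 85 mm) in a blue vise (jaw tops at 140 mm). Its z is the tap's axis, out of the block, leaning 30 degrees from vertical to the robot's side. Along it: 16 mm shank, 22 mm collar from 35 to 45 mm, which carries the wrench, then a 12 mm square to 60 mm. The wrench's centre starts 54 mm up; it draws off along +z in 15 mm.
- tap (a joint): Turn of the tap in rad, 0 at the start, growing clockwise as seen from above (looking down the axis into the hole). Friction of 0.12 N m holds it wherever it is left. It goes 2 mm deeper per turn; its travel ends at 6.0. Half a turn is 3.14: the work goes from 0 to about 3.14, back to about 1.57, then on to about 4.71.
- place_seat (a point): Where the wrench's centre lies when hung on its empty place, 99.5 mm above the bench; x along the hung wrench's long axis (either way round), y along the row, z up. Five places 60 mm apart; the empty one has a tool on each side and a dark outline of the wrench on the rack's base below. The arms rest in U-shaped wire hooks 50 mm either side along x, 11 mm wide at the bottom, 25 mm at the tips.
- hook_tips (a point): Point between the tips of the empty place's hooks, 20 mm straight above place_seat: the tips stand at this height, so the lower side of the wrench's arms must pass above it before being lowered. Axes as place_seat.
- tool0_center (a point): Centre of a neighbouring tool in the rack, a bar wrench with a 60 x 26 x 20 mm block, on 12 mm bar arms about 180 mm over all, lying loose in its own pair of hooks at the same height as the empty place. Leave it alone.
- tool1_center (a point): Centre of a neighbouring tool in the rack, a die holder with a 38 mm round head, on 12 mm bar arms about 180 mm over all, lying loose in its own pair of hooks at the same height as the empty place. Leave it alone.
- tool2_center (a point): Centre of a neighbouring tool in the rack, a bar handle with a 28 mm round barrel lying along the bar, on 12 mm bar arms about 180 mm over all, lying loose in its own pair of hooks at the same height as the empty place. Leave it alone.
- tool3_center (a point): Centre of a neighbouring tool in the rack, a bar wrench with a 70 x 18 x 18 mm block, on 12 mm bar arms about 180 mm over all, lying loose in its own pair of hooks at the same height as the empty place. Leave it alone.
There are look-alikes about, which are no part of the job. What is shaped like the part that bears wrench_center but brown or orange is not meant.

How it is judged:
On the way, in this order (a step that is already met when the one before it is completed fails the run):
1. the tap has been turned half a turn clockwise and stopped there (149 to 218 degrees) (value of joint tap between 2.6 and 3.8 rad and velocity of joint tap between -0.3 and 0.3 rad/s), for 0.1 s.
2. the tap has been turned a quarter turn back and stopped there (57 to 126 degrees from its start) (value of joint tap between 1 and 2.2 rad and velocity of joint tap between -0.3 and 0.3 rad/s), for 0.1 s.
3. the tap has been turned half a turn clockwise again and stopped there (235 to 303 degrees from its start) (value of joint tap between 4.1 and 5.3 rad and velocity of joint tap between -0.3 and 0.3 rad/s), for 0.1 s.
4. the wrench has been drawn off the tap (distance between wrench_center and tap_axis above 0.1 m), for 0.1 s.
5. the wrench lies on its hooks, still held by the fingers (x of wrench_center in the frame of place_seat between -0.018 and 0.018 m and y of wrench_center in the frame of place_seat between -0.008 and 0.008 m and z of wrench_center in the frame of place_seat between -0.006 and 0.007 m and angle between the x axis of wrench_center and the x axis of place_seat, either way round below 0.12 rad and contact force between wrench and the fingers above 0.5 N), for 0.05 s.
At the end, for the whole second after the job is handed in: The tap stands between 4.1 and 5.3 rad; the wrench hangs at rest on both hooks of its empty place (centre within 18 mm along, 8 mm across and -6 to +7 mm in height of place_seat, long axis within 0.12 rad); the four neighbouring tools are within 10 mm of where they were (value of joint tap between 4.1 and 5.3 rad and x of wrench_center in the frame of place_seat between -0.018 and 0.018 m and y of wrench_center in the frame of place_seat between -0.008 and 0.008 m and z of wrench_center in the frame of place_seat between -0.006 and 0.007 m and angle between the x axis of wrench_center and the x axis of place_seat, either way round below 0.12 rad and linear speed of wrench below 0.02 m/s and distance of tap_axis from where it was at the start of the episode below 0.005 m and distance of each of tool0_center, tool1_center, tool2_center, tool3_center from where it was at the start of the episode below 0.01 m); the robot touches nothing.
It fails at once if a neighbouring tool in the rack is knocked (moved more than 10 mm) (distance of any of tool0_center, tool1_center, tool2_center, tool3_center from where it was at the start of the episode above 0.01 m).
It fails at once if the tap is driven too deep (beyond 5.5 rad) (value of joint tap above 5.5 rad).
It also fails if it takes over 72 s, if anything falls off the work surface, if the arm or the gripper's body presses on something with over 40 N, if the wrist force passes 120 N, or if a joint passes its speed limit or range.

## Working session

There is one attempt and no reset: what is moved stays moved. The work goes in short steps, Python scripts to look and compute and a shell command to move; the robot and the scene stay as the last step left them, time stands still between calls to the robot, and variables do not carry over. Pictures are saved under pics/ and viewed, at most 10 in all, crops included, and the job is handed in when it is done.

```bash
mkdir -p pics; cat > h.py <<'E'
import numpy as np, cv2
from plant import robot, read_camera, job
def proj(c,P):
    P=np.atleast_2d(P); X=(c["extrinsics"]@np.c_[P,np.ones(len(P))].T)[:3]; u=c["K"]@X; return (u[:2]/u[2]).T
def ray(c,uv):
    E=c["extrinsics"]; R=E[:3,:3]; o=-R.T@E[:3,3]; d=R.T@np.linalg.inv(c["K"])@np.r_[uv,1]; return o,d/np.linalg.norm(d)
def plane(c,uv,z):
    o,d=ray(c,uv); return o+d*(z-o[2])/d[2]
def tri(c1,a,c2,b):
    o1,d1=ray(c1,a); o2,d2=ray(c2,b); s=np.linalg.lstsq(np.c_[d1,-d2],o2-o1,rcond=None)[0]
    p,q=o1+s[0]*d1,o2+s[1]*d2; return (p+q)/2,np.linalg.norm(p-q)
E
python3 - <<'E'
from h import *
for n in("side","top"):
    c=read_camera(n); cv2.imwrite(f"pics/{n}0.png",c["image"]); o,_=ray(c,(280,210)); print(n,o.round(3),_.round(3),c["K"][0,0])
s=robot.read_state(); print(s["tool_pos"],s["orientation"],s["opening"],s["t"])
E
```

```text
side [-0.118  0.687  1.086] [ 0.354 -0.637 -0.684] 429.59557999305133
top [ 0.273 -0.148  1.574] [ 0.068 -0.05  -0.996] 464.6508439588161
[ 0.15056933 -0.58029065  0.21769347] [-3.11471406e+00 -3.97385357e-01  1.82766381e-04] 0.09331452806214252 0.1
```

View pics/side0.png

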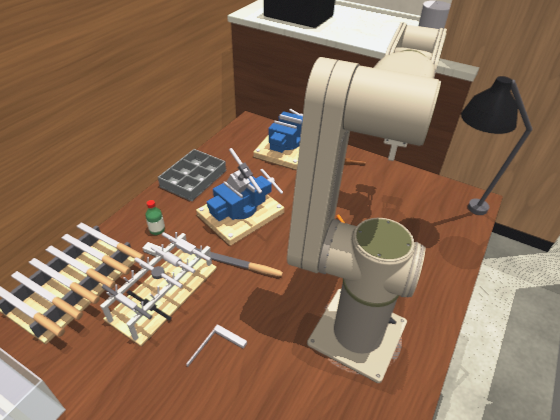

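View pics/top0.png

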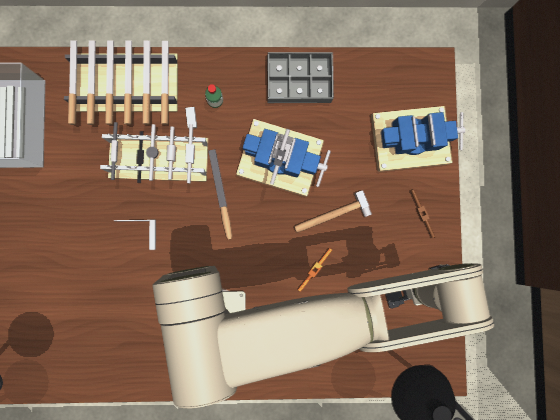

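```bash
python3 - <<'E'
import cv2,numpy as np
s=cv2.imread("pics/side0.png");t=cv2.imread("pics/top0.png")
f=lambda im,x,y,w,h,W,H:cv2.resize(im[y:y+h,x:x+w],(W,H),interpolation=cv2.INTER_CUBIC)
cv2.imwrite("pics/c1.png",np.vstack([np.hstack([f(s,190,140,100,100,400,300) if 0 else f(s,190,140,100,75,400,300),f(t,235,115,100,75,400,300)]),
 np.hstack([f(s,100,230,120,90,400,300),f(t,100,100,120,90,400,300)])]))
E
```

```text
(no output)
```

View pics/c1.png

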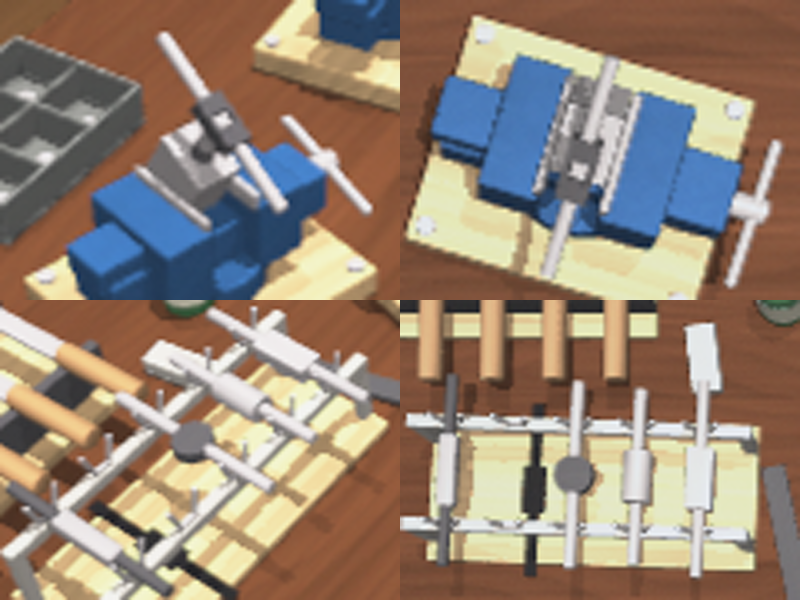

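```bash
python3 - <<'E'
from h import *
t=read_camera("top"); s=read_camera("side")
T=lambda n,a,b:print(n,(tri(t,a,s,b)[0]*1000).round(1),round(tri(t,a,s,b)[1]*1000,1)) or tri(t,a,s,b)[0]
hi=T("hi",(288,130),(231.25,149.5)); lo=T("lo",(272,183),(259.5,191.25))
d=lo-hi; print("len",np.linalg.norm(d),"dir",d/np.linalg.norm(d),"tilt",np.degrees(np.arcsin(-d[2]/np.linalg.norm(d))),"mid",(hi+lo)/2, "az",np.degrees(np.arctan2(d[1],d[0])))
T("blk",((583-400)/4+235,115+165/4),(190+220/4,140+122/4))
a=T("die1",(153.4,124.6),(136,259.4));b=T("die2",(151.6,180.1),(180.4,286.1));c=T("diec",(152.2,152.2),(157.9,272))
e=T("L1",(115.9,122.5),(103.6,286.4));f=T("L2",(112.9,178.9),(151,317.6))
m=(a+b)/2; n=(e+f)/2; print("mid die",m,"mid L",n,"seat",(m+n)/2,np.linalg.norm(m-n)); x=(b-a)+(f-e); print("az x",np.degrees(np.arctan2(x[1],x[0])), "az row",np.degrees(np.arctan2(*(m-n)[1::-1])))
# vise orientation: jaw edges in top view (z=0.14)
P=lambda X,Y,z=.14:plane(t,((X-400)/4+235,115+Y/4),z)
for p,q in(((520,58),(480,198)),((692,105),(655,245))):
    v=P(*q)-P(*p); print("jaw az",np.degrees(np.arctan2(v[1],v[0])),P(*p),P(*q))
# outline on base (black) from top and side
for c in(t,s):
    g=c["image"].astype(int); mk=(g.max(2)<35).astype(np.uint8)
    k,_,st,ce=cv2.connectedComponentsWithStats(mk); print([(st[i],ce[i].round(1)) for i in range(1,k) if 60<st[i,4]<600 and 90<ce[i,0]<230 and 120<ce[i,1]<330])
E
```

```text
hi [ 589.9 -240.4  266.4] 3.7
lo [ 450.2 -195.   183. ] 0.2
len 0.16893316921278473 dir [-0.82684948  0.26920404 -0.49381081] tilt 29.591364393844586 mid [ 0.52004364 -0.21770297  0.22468655] az 161.96588819606055
blk [ 523.6 -220.9  219.9] 2.1
die1 [650.2 179.2  98.4] 3.8
die2 [473.  185.1  98.4] 0.4
diec [560.7 182.2 100.9] 3.0
L1 [657.6 298.7  97.5] 4.2
L2 [475.3 305.7  98.2] 5.3
mid die [0.56161167 0.18218876 0.09840648] mid L [0.56647973 0.3021643  0.09785872] seat [0.5640457  0.24217653 0.0981326 ] 0.12007551310735344
az x 177.95163915470198 az row -92.32352577657817
jaw az 163.73212445843694 [ 0.62421075 -0.1763336   0.14      ] [ 0.51388495 -0.14413921  0.14      ]
jaw az 164.47651555180832 [ 0.5863216  -0.31064922  0.14      ] [ 0.47613456 -0.28004301  0.14      ]
[]
[]
```

Wrench: dark block on the nearer vise, top (281,153) and side (245,170). Look-alikes are the orange wrench at top (315,268), the brown one at (423,213), and the vise handles at (325,167) and (460,130), none of them meant. The crop shows the dark block with two arms on the leaning block. The wrench currently lies in the lean plane with its low arm towards the robot. The empty place is the dark outline at top (140,155), with the seat near (0.564, 0.242).

The tool stays vertical, so I'll straddle the arm with half-open fingers and carry it round.

```bash
python3 -m inch '[30,30,70,7,32, 60,70,70,14,32, 90,100,70,21,32, 120,130,70,28,32, 150,170,70,35,32, 180,200,70,42,32, 210,240,70,49,32, 240,270,70,56,32, 260,300,70,63,32, 280,320,70,70,32]' 20
python3 -m inch '[10,15,0,7,32, 20,30,0,14,32, 30,45,0,21,32, 40,57,0,28,32, 40,57,0,35,32, 40,57,0,42,32, 40,57,0,49,32, 40,57,0,56,32, 40,57,0,63,32, 40,57,0,70,32]'
python3 -m inch '[0,0,0,7,32, 0,0,0,10,32, 0,0,0,10,32]'
```

```text
t: 1.03
tool_pos: [0.409, -0.2847, 0.2886]
orientation: [2.318, 2.12, 0.0]
force: [-0.1, 0.3, -0.6]
opening: 0.0323
gripper_force: 0.0
t: 1.87
tool_pos: [0.4482, -0.2295, 0.2884]
orientation: [-0.683, -3.066, -0.0]
force: [0.5, -0.2, -0.7]
opening: 0.0294
gripper_force: 0.0
t: 2.12
tool_pos: [0.4482, -0.2295, 0.2884]
orientation: [-0.418, -3.113, -0.0]
force: [0.5, -0.2, 0.2]
opening: 0.0298
gripper_force: 0.0
```

```bash
cat > path.py <<'E'
# rows for wrench angle th (deg) relative to a start th0: TCP shift mm (r, arm), az of arm
import numpy as np
L=np.radians(164); s,c=np.sin(np.pi/6),np.cos(np.pi/6)
a=np.array([s*np.cos(L),s*np.sin(L),c]); u=np.array([c*np.cos(L),c*np.sin(L),-s]); w=-np.cross(a,u)
M=np.array([.520,-.218,.2247])
def arm(th,r): t=np.radians(th); d=np.cos(t)*u+np.sin(t)*w; return M+r*d, np.degrees(np.arctan2(d[1],d[0]))
def rows(t0,t1,r=.06,n=10):
    p0,a0=arm(t0,r)
    for k in range(1,n+1):
        p,al=arm(t0+(t1-t0)*k/n,r); print(*((p-p0)*1000).round().astype(int),round((al-a0+180)%360-180),sep=",",end=",  ")
    print()
E
python3 - <<'E'
from path import *
from h import *
from scipy.spatial.transform import Rotation as R
st=robot.read_state(); y=R.from_rotvec(st["orientation"]).as_matrix()[:,1]; print(st["tool_pos"],np.degrees(np.arctan2(y[1],y[0])),st["t"],st["q"])
p,al=arm(0,.06); print("target",p-[0,0,.016],"closing",al-90)
for i in range(0,180,60): print(i); rows(i,i+60)
for n in("side","top"):
    c=read_camera(n); im=c["image"]; uv=proj(c,p).astype(int)[0]; x,y=uv-[50,37]; cv2.imwrite(f"pics/{n}1.png",im)
E
```

```text
[ 0.44815598 -0.22949568  0.28837701] 74.69015900172647 2.1167 [-5.75131882e-01 -1.51044147e-01  1.64181430e+00 -5.67646874e-06
  1.65115254e+00 -1.87872154e+00]
target [ 0.47005138 -0.20367746  0.1787    ] closing 74.0
0
2,6,0,-7,  5,12,1,-14,  8,17,1,-21,  11,22,3,-27,  15,27,4,-34,  19,31,6,-40,  24,35,8,-46,  29,38,10,-52,  34,41,12,-58,  39,43,15,-63,  
60
5,1,3,-5,  11,2,6,-11,  16,2,9,-16,  22,2,12,-21,  27,1,15,-27,  32,-1,18,-32,  37,-4,21,-37,  42,-7,24,-42,  46,-10,27,-48,  50,-14,30,-53,  
120
3,-5,3,-6,  6,-10,5,-11,  9,-15,7,-17,  11,-20,9,-23,  12,-26,11,-30,  13,-32,12,-36,  13,-39,14,-43,  13,-45,14,-50,  12,-51,15,-57,  11,-57,15,-63,
```

```bash
python3 -m inch '[11,13,0,0,32, 22,27,0,0,32, 22,27,-30,0,32, 22,27,-60,0,32, 22,27,-85,0,32, 22,27,-100,0,32, 22,27,-110,0,32, 22,27,-110,0,20, 22,27,-110,0,20, 22,27,-110,0,20]'
python3 - <<'E'
from h import *
s=read_camera("side")["image"];t=read_camera("top")["image"]
f=lambda im,x,y:cv2.resize(im[y:y+90,x:x+90],(400,400),interpolation=cv2.INTER_CUBIC)
cv2.imwrite("pics/c2.png",np.hstack([f(s,200,120),f(t,235,110)]))
E
```

```text
t: 3.05
tool_pos: [0.471, -0.203, 0.1802]
orientation: [0.423, 3.111, -0.001]
force: [0.3, -0.7, -0.0]
opening: 0.0197
gripper_force: 0.0
```

View pics/c2.png

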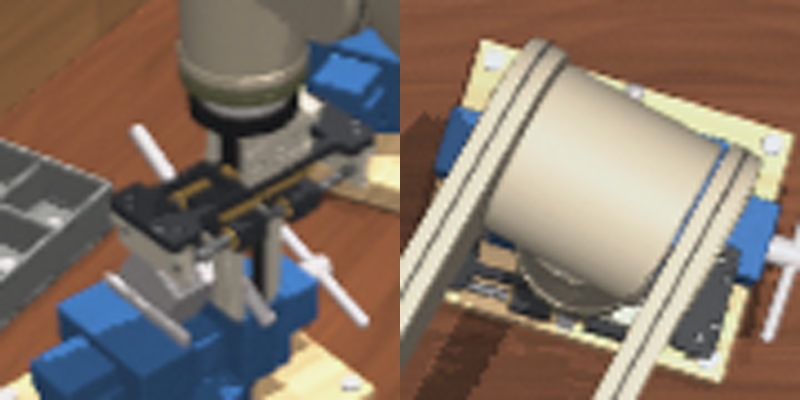

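Left crop: the high arm's end is at (140,130) and the low arm's end at (262,310), between the two fingers at (228,280) and (275,250). The fingers straddle it without force, so I'll turn.

```bash
python3 -m inch '[2,6,0,-7,20, 5,12,1,-14,20, 8,17,1,-21,20, 11,22,3,-27,20, 15,27,4,-34,20, 19,31,6,-40,20, 24,35,8,-46,20, 29,38,10,-52,20, 34,41,12,-58,20, 39,43,15,-63,20]'
python3 -m inch '[5,1,3,-5,20, 11,2,6,-11,20, 16,2,9,-16,20, 22,2,12,-21,20, 27,1,15,-27,20, 32,-1,18,-32,20, 37,-4,21,-37,20, 42,-7,24,-42,20, 46,-10,27,-48,20, 50,-14,30,-53,20]'
```

```text
t: 3.98
tool_pos: [0.5096, -0.1598, 0.1945]
orientation: [1.993, 2.427, -0.001]
force: [-1.2, -0.6, -0.6]
opening: 0.0191
gripper_force: 0.9
t: 4.82
tool_pos: [0.5597, -0.1732, 0.2249]
orientation: [-2.867, -1.284, -0.001]
force: [-1.8, 3.3, 2.3]
opening: 0.0187
gripper_force: 1.8
```

```bash
python3 - <<'E'
from path import *
rows(180,188,n=2)
rows(188,132); rows(132,82); rows(82,132); rows(132,182)
E
```

```text
-1,-4,0,-5,  -3,-8,0,-9,  
2,5,0,6,  4,11,0,13,  5,17,0,19,  5,23,-1,26,  5,28,-2,32,  5,34,-3,38,  4,40,-4,44,  3,45,-6,50,  1,51,-8,56,  -1,55,-10,61,  
-2,4,-2,5,  -5,8,-4,10,  -8,12,-6,14,  -12,15,-9,19,  -15,18,-11,23,  -19,20,-14,28,  -23,22,-16,32,  -27,24,-19,36,  -32,25,-22,41,  -36,26,-24,45,  
4,-1,3,-4,  9,-2,5,-9,  13,-4,8,-13,  17,-6,10,-17,  21,-8,13,-22,  25,-11,15,-26,  28,-14,18,-31,  31,-18,20,-35,  34,-22,22,-40,  36,-26,24,-45,  
2,-4,2,-5,  4,-9,4,-10,  5,-14,5,-15,  6,-19,6,-21,  7,-24,8,-26,  7,-29,8,-31,  7,-34,9,-37,  6,-39,10,-43,  5,-45,10,-49,  4,-50,10,-54,
```

```bash
python3 -m inch '[3,-5,3,-6,20, 6,-10,5,-11,20, 9,-15,7,-17,20, 11,-20,9,-23,20, 12,-26,11,-30,20, 13,-32,12,-36,20, 13,-39,14,-43,20, 13,-45,14,-50,20, 12,-51,15,-57,20, 11,-57,15,-63,20]'
python3 -m inch '[-1,-4,0,-5,20, -3,-8,0,-9,20, -3,-8,0,-9,20, -3,-8,0,-9,20, -3,-8,0,-9,20, -3,-8,0,-9,20]'
python3 - <<'E'
from h import *
t=read_camera("top")["image"];s=read_camera("side")["image"]
f=lambda im,x,y:cv2.resize(im[y:y+90,x:x+90],(400,400),interpolation=cv2.INTER_CUBIC)
cv2.imwrite("pics/c3.png",np.hstack([f(s,200,120),f(t,235,110)]))
E
```

```text
t: 5.65
tool_pos: [0.571, -0.2307, 0.2404]
orientation: [-3.115, 0.405, -0.004]
force: [0.1, 2.4, 1.4]
opening: 0.0186
gripper_force: 1.1
t: 6.15
tool_pos: [0.5674, -0.2384, 0.2389]
orientation: [3.076, -0.636, 0.001]
force: [0.9, 0.3, -0.3]
opening: 0.0189
gripper_force: 0.2
```

View pics/c3.png

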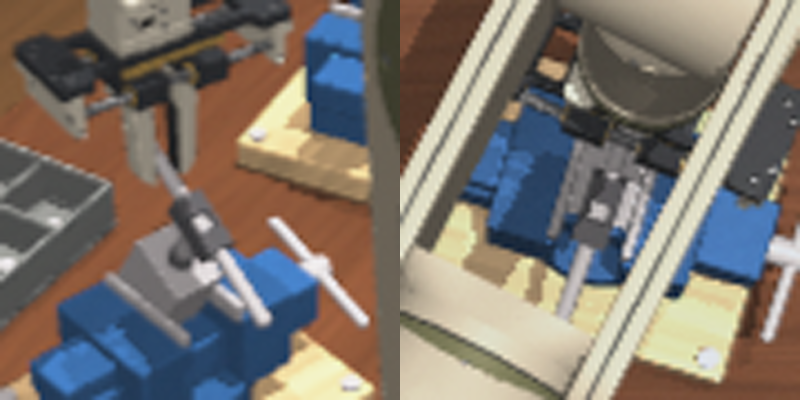

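Side crop: the block is at (200,225), and the driven arm now points up and away, held between the fingers at (160,160), so the half turn is done. Next I lift off, flip the gripper 180° to regain wrist range, and come back down on the same arm.

```bash
python3 -m inch '[0,0,25,0,25, 0,0,50,0,30, 0,0,60,7,30, 0,0,60,14,30, 0,0,60,21,30, 0,0,60,28,30, 0,0,60,35,30, 0,0,60,42,30, 0,0,60,49,30, 0,0,60,56,30]'
python3 -m inch '[0,0,0,7,30, 0,0,0,14,30, 0,0,0,21,30, 0,0,0,28,30, 0,0,0,35,30, 0,0,0,42,30, 0,0,0,49,30, 0,0,0,56,30, 0,0,0,63,30, 0,0,0,70,30]'
python3 -m inch '[0,0,0,7,30, 0,0,0,14,30, 0,0,0,21,30, 0,0,0,28,30, 0,0,0,35,30, 0,0,0,42,30, 0,0,0,49,30, 0,0,0,54,30, 0,0,0,54,30]'
python3 -m inch '[0,0,-25,0,30, 0,0,-45,0,30, 0,0,-60,0,30, 0,0,-60,0,20, 0,0,-60,0,20, 0,0,-60,0,20]'
python3 -m inch '[2,5,0,6,20, 4,11,0,13,20, 5,17,0,19,20, 5,23,-1,26,20, 5,28,-2,32,20, 5,34,-3,38,20, 4,40,-4,44,20, 3,45,-6,50,20, 1,51,-8,56,20, -1,55,-10,61,20]'
python3 -c "
from h import *
print(robot.read_state()['q'])"
```

```text
t: 7.08
tool_pos: [0.5672, -0.2385, 0.2984]
orientation: [-3.013, -0.89, 0.001]
force: [0.1, -0.3, -0.4]
opening: 0.0277
gripper_force: 0.0
t: 7.92
tool_pos: [0.5672, -0.2385, 0.2984]
orientation: [-1.957, -2.457, 0.0]
force: [-0.6, 0.7, -0.3]
opening: 0.0281
gripper_force: 0.0
t: 8.67
tool_pos: [0.5672, -0.2385, 0.2984]
orientation: [-0.631, -3.077, 0.0]
force: [-0.4, -0.3, 0.5]
opening: 0.0278
gripper_force: 0.0
t: 9.17
tool_pos: [0.5676, -0.2386, 0.2397]
orientation: [0.64, 3.075, -0.0]
force: [0.6, 1.9, -0.3]
opening: 0.0189
gripper_force: 0.6
t: 10.0
tool_pos: [0.5673, -0.1841, 0.2311]
orientation: [-1.017, 2.97, -0.005]
force: [1.5, -2.2, -0.5]
opening: 0.0189
gripper_force: 0.8
[-3.99298326e-01  1.11708950e-01  1.48581303e+00 -5.83225943e-04
  1.53991655e+00 -2.62971726e+00]
```

The back turn runs yaw the other way, and the wrist is near its limit here. I'll finish the quarter turn back at constant yaw with a wider straddle. No further flip is needed going forward.

```bash
python3 -m inch '[0,0,0,0,37, -2,4,-2,0,37, -5,8,-4,0,37, -8,12,-6,0,37, -12,15,-9,0,37, -15,18,-11,0,37, -19,20,-14,0,37, -23,22,-16,0,37, -27,24,-19,0,37, -32,25,-22,0,37]'
python3 -m inch '[0,0,0,0,37, 0,0,0,0,37, 0,0,0,0,37]'
python3 - <<'E'
from h import *
print(robot.read_state()['q'])
t=read_camera("top")["image"];s=read_camera("side")["image"]
f=lambda im,x,y:cv2.resize(im[y:y+90,x:x+90],(400,400),interpolation=cv2.INTER_CUBIC)
cv2.imwrite("pics/c4.png",np.hstack([f(s,200,120),f(t,235,110)]))
E
```

```text
t: 10.83
tool_pos: [0.534, -0.158, 0.2063]
orientation: [-1.011, 2.974, 0.0]
force: [4.2, 1.0, 1.1]
opening: 0.0344
gripper_force: 1.8
t: 11.08
tool_pos: [0.5338, -0.1586, 0.2062]
orientation: [1.01, -2.974, -0.001]
force: [1.0, 0.0, -0.6]
opening: 0.0343
gripper_force: 0.6
[-3.80738131e-01  2.11287645e-02  1.62575078e+00 -2.06851756e-04
  1.49591894e+00 -2.60645809e+00]
```

View pics/c4.png

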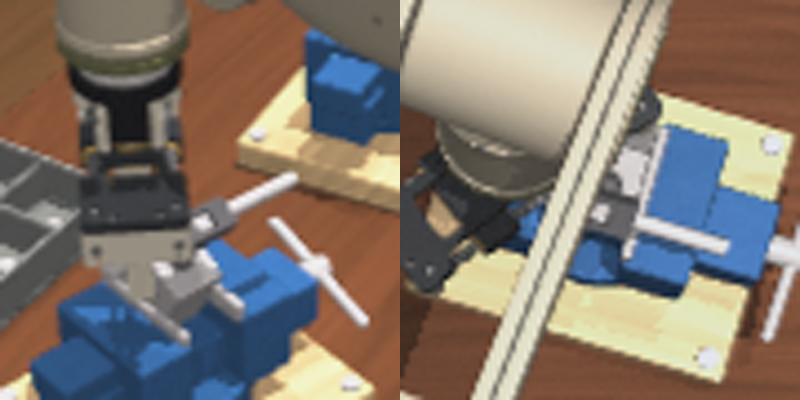

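Top crop: the free arm runs from the block (610,215) to (725,245), across the vise. So the wrench stands at about 90° and the quarter turn back is done. Now forward.

```bash
python3 -m inch '[5,-1,3,0,37, 9,-3,6,0,37, 13,-5,8,0,37, 17,-7,11,0,37, 20,-10,13,0,37, 24,-13,16,0,37, 27,-17,18,0,37, 30,-21,20,0,37, 32,-25,22,0,30, 32,-25,22,0,20]'
python3 -m inch '[0,0,0,0,20, 0,0,0,0,20]'
python3 -m inch '[2,-4,2,-5,20, 4,-9,4,-10,20, 5,-14,5,-15,20, 6,-19,6,-21,20, 7,-24,8,-26,20, 7,-29,8,-31,20, 7,-34,9,-37,20, 6,-39,10,-43,20, 5,-45,10,-49,20, 4,-50,10,-54,20]'
python3 - <<'E'
from path import *
rows(182,228); rows(228,274)
print(arm(182,.06),arm(274,.06),arm(270,.033),arm(274,.033))
E
```

```text
t: 12.02
tool_pos: [0.5667, -0.1842, 0.2292]
orientation: [-1.01, 2.974, -0.001]
force: [-1.4, 3.0, 1.5]
opening: 0.0257
gripper_force: 1.5
t: 12.18
tool_pos: [0.566, -0.1836, 0.2286]
orientation: [1.011, -2.974, -0.0]
force: [-2.2, 1.8, 2.5]
opening: 0.0191
gripper_force: 1.5
t: 13.02
tool_pos: [0.5702, -0.2338, 0.2387]
orientation: [0.458, 3.108, -0.0]
force: [-0.0, 1.6, 1.2]
opening: 0.019
gripper_force: 1.1
-2,-5,0,-5,  -4,-9,-1,-11,  -6,-13,-1,-16,  -8,-17,-2,-21,  -11,-21,-3,-26,  -14,-25,-4,-31,  -17,-28,-5,-36,  -21,-31,-7,-41,  -24,-34,-8,-45,  -28,-36,-10,-50,  
-4,-2,-2,-4,  -8,-4,-4,-9,  -12,-5,-6,-13,  -16,-6,-8,-17,  -21,-7,-10,-21,  -25,-7,-13,-25,  -29,-7,-15,-29,  -33,-6,-17,-33,  -37,-5,-20,-37,  -41,-4,-22,-41,  
(array([ 0.56934102, -0.23432667,  0.25468172]), np.float64(-18.30908856960437)) (array([ 0.50001781, -0.27453612,  0.22260731]), np.float64(-109.46550823900735)) (array([ 0.51090397, -0.24972164,  0.2247    ]), np.float64(-106.0)) (array([ 0.50900979, -0.24909486,  0.22354902]), np.float64(-109.46550823900735))
```

```bash
python3 -m inch '[-2,-5,0,-5,20, -4,-9,-1,-11,20, -6,-13,-1,-16,20, -8,-17,-2,-21,20, -11,-21,-3,-26,20, -14,-25,-4,-31,20, -17,-28,-5,-36,20, -21,-31,-7,-41,20, -24,-34,-8,-45,20, -28,-36,-10,-50,20]'
python3 -m inch '[-4,-2,-2,-4,20, -8,-4,-4,-9,20, -12,-5,-6,-13,20, -16,-6,-8,-17,20, -21,-7,-10,-21,20, -25,-7,-13,-25,20, -29,-7,-15,-29,20, -33,-6,-17,-33,20, -37,-5,-20,-37,20, -41,-4,-22,-41,20]'
python3 -m inch '[0,0,0,0,20, 0,0,0,0,20, 0,0,0,0,20]'
python3 - <<'E'
from h import *
from scipy.spatial.transform import Rotation as R
st=robot.read_state(); y=R.from_rotvec(st["orientation"]).as_matrix()[:,1]; print(np.degrees(np.arctan2(y[1],y[0])),st['q'])
t=read_camera("top")["image"];s=read_camera("side")["image"]
f=lambda im,x,y:cv2.resize(im[y:y+90,x:x+90],(400,400),interpolation=cv2.INTER_CUBIC)
cv2.imwrite("pics/c5.png",np.hstack([f(s,200,120),f(t,235,110)]))
E
```

```text
t: 13.85
tool_pos: [0.5424, -0.2699, 0.2287]
orientation: [1.725, 2.624, -0.0]
force: [2.3, 1.1, 1.2]
opening: 0.0189
gripper_force: 0.9
t: 14.68
tool_pos: [0.5014, -0.2743, 0.2066]
orientation: [2.535, 1.853, -0.0]
force: [3.1, -1.2, -0.1]
opening: 0.0189
gripper_force: 1.3
t: 14.93
tool_pos: [0.5014, -0.2739, 0.2067]
orientation: [2.53, 1.861, -0.0]
force: [1.4, -1.2, -1.4]
opening: 0.0188
gripper_force: 0.7
-17.335125313198745 [-5.89466036e-01  5.82597107e-02  1.58671066e+00 -3.70478392e-04
  1.49606766e+00 -2.86883357e-01]
```

View pics/c5.png

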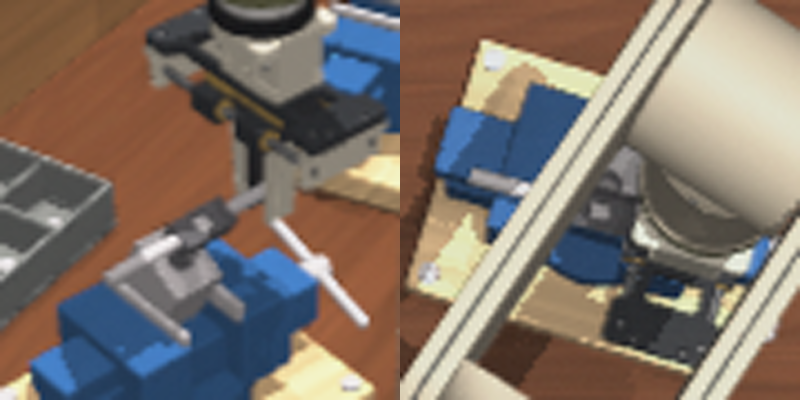

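```bash
python3 - <<'E'
from h import *
from path import M,a
t=read_camera("top"); s=read_camera("side")
e,g=tri(t,(250.75,149.4),s,(225.2,181.9)); M2=M-a*.0015; d=M2-e; print(e,g,np.linalg.norm(d),np.degrees(np.arctan2(d[1],d[0])),np.degrees(np.arcsin(d[2]/np.linalg.norm(d))))
b=tri(t,(235+200*.225,110+210*.225),s,(200+203*.225,120+222*.225)); print(b)
E
```

```text
[ 0.54180829 -0.13369718  0.22516833] 0.005713579993238574 0.08711867741775557 -104.01069156723172 -1.1624316646507593
(array([ 0.51939882, -0.2184702 ,  0.22553832]), np.float64(0.002524456768864361))
```

```bash
python3 -m inch '[5,11,0,1,25, 10,22,0,2,25, 10,22,0,2,25, 10,22,0,2,0, 10,22,0,2,0, 10,22,0,2,0, 10,22,0,2,0, 10,22,0,2,0]' 40
python3 -m inch '[-2,1,4,0,0, -5,1,9,0,0, -7,2,13,0,0, -10,3,17,0,0, -12,3,22,0,0, -14,4,26,0,0, -17,5,30,0,0, -19,6,35,0,0, -19,6,35,0,0]'
```

```text
t: 15.8
tool_pos: [0.5114, -0.2514, 0.2064]
orientation: [-2.5, -1.902, -0.001]
force: [2.7, 2.6, -1.1]
opening: 0.0103
gripper_force: 40.0
t: 16.55
tool_pos: [0.492, -0.2457, 0.2421]
orientation: [2.5, 1.902, -0.001]
force: [0.2, -0.4, -2.5]
opening: 0.0108
gripper_force: 40.0
```

```bash
python3 -m inch '[0,5,25,0,0, 0,15,50,0,0, 2,40,65,-7,0, 4,70,70,-14,0, 6,100,70,-21,0, 8,130,70,-28,0, 10,160,70,-35,0, 12,190,70,-42,0, 14,220,70,-49,0, 16,250,70,-56,0]'
python3 -m inch '[2,30,0,-5,0, 5,60,0,-10,0, 8,90,0,-15,0, 10,120,0,-21,0, 13,150,0,-21,0, 16,180,0,-21,0, 18,210,0,-21,0, 21,230,-30,-21,0, 21,239,-70,-21,0, 21,239,-110,-21,0]'
python3 -m inch '[0,0,-10,0,0, 0,0,-10,0,0, 0,0,-10,0,0]'
python3 - <<'E'
from h import *
from scipy.spatial.transform import Rotation as R
st=robot.read_state(); y=R.from_rotvec(st["orientation"]).as_matrix()[:,1]; print(np.degrees(np.arctan2(y[1],y[0])),st['tool_pos'],st['q'],st['force'])
t=read_camera("top")["image"];s=read_camera("side")["image"]
f=lambda im,x,y:cv2.resize(im[y:y+100,x:x+100],(400,400),interpolation=cv2.INTER_CUBIC)
cv2.imwrite("pics/c6.png",np.hstack([f(s,80,220),f(t,90,100)]))
E
```

```text
t: 17.38
tool_pos: [0.5075, 0.0053, 0.311]
orientation: [3.102, 0.495, -0.002]
force: [-0.2, -0.1, -2.7]
opening: 0.011
gripper_force: 40.0
t: 18.22
tool_pos: [0.5294, 0.2454, 0.2009]
orientation: [-3.14, 0.064, -0.003]
force: [0.6, 0.0, -3.6]
opening: 0.011
gripper_force: 40.0
t: 18.47
tool_pos: [0.5293, 0.2428, 0.1923]
orientation: [3.14, -0.069, -0.001]
force: [0.1, 0.2, -2.1]
opening: 0.0111
gripper_force: 40.0
-92.49984075330764 [0.52927663 0.24275333 0.19227565] [ 3.42189422e-01  9.69748705e-02  1.57234009e+00 -3.19267812e-04
  1.47320128e+00  1.95664769e+00] [ 0.13299317  0.22055106 -2.12723986]
```

View pics/c6.png

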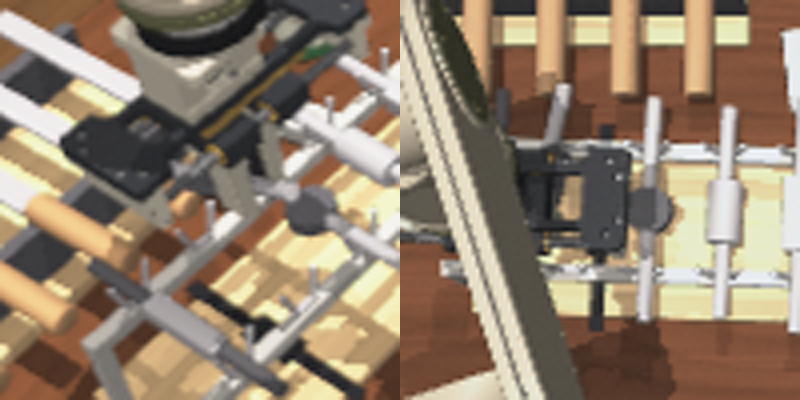

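```bash
python3 - <<'E'
from h import *
t=read_camera("top"); s=read_camera("side")
o=np.array([.529,.2428,.209]); 
for dz in (0,-.04):
  for L in(-.053,0,.123):
    p=o+[L,-L*.04,dz*L/.123]; a=proj(t,p)[0]; b=proj(s,p)[0]; print(dz,L,"topcrop",((a-[90,100])*4+[400,0]).round(),"sidecrop",((b-[80,220])*4).round())
f=lambda im,x,y,w,h:cv2.resize(im[y:y+h,x:x+w],(400,600),interpolation=cv2.INTER_CUBIC)
cv2.imwrite("pics/c7.png",np.hstack([f(s["image"],100,235,50,75),f(t["image"],105,105,50,75)]))
E
```

```text
0 -0.053 topcrop [530. 297.] sidecrop [314. 222.]
0 0 topcrop [534. 225.] sidecrop [254. 186.]
0 0.123 topcrop [542.  61.] sidecrop [124. 107.]
-0.04 -0.053 topcrop [524. 293.] sidecrop [309. 205.]
-0.04 0 topcrop [534. 225.] sidecrop [254. 186.]
-0.04 0.123 topcrop [557.  75.] sidecrop [138. 145.]
```

View pics/c7.png

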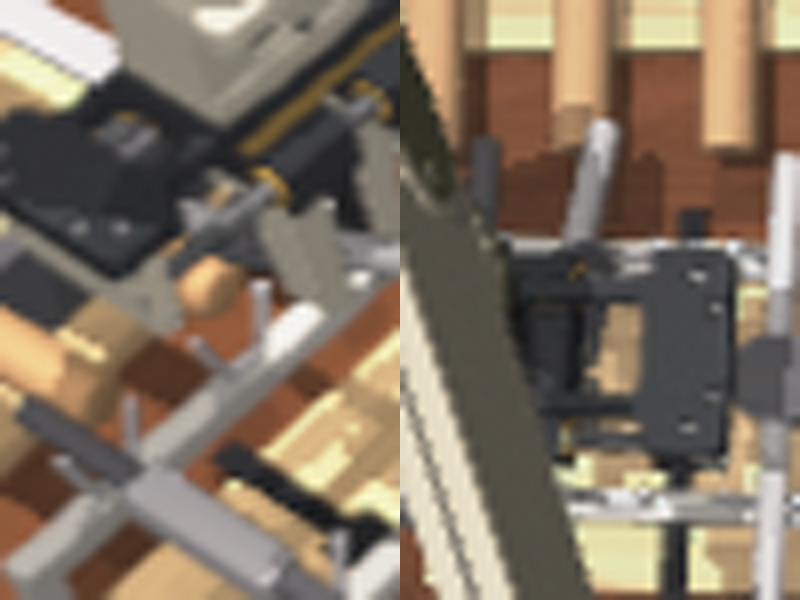

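Side crop: the far hook's tips of the empty place are at (195,345) and (260,290), and the dark outline is at (230,455)–(340,520). Top crop: the held wrench's far arm ends at (605,130), off the level prediction, so the wrench has drooped about 27° in the grip. I'll check the hook position, then lower so that the far hook levels it.

```bash
python3 - <<'E'
from h import *
t=read_camera("top"); s=read_camera("side")
for p in((195,345),(260,290),(130,405),(60,465)): print(plane(s,(100+p[0]/8,235+p[1]/8),.1195).round(4))
e=(130.6,121.25)
# far end lies on vertical plane through wrist line: solve droop angle
o=np.array([.529,.2428,.209])
for A in range(0,45,5):
    p=o+.123*np.array([np.cos(np.radians(A)),-.04,-np.sin(np.radians(A))]); print(A,proj(t,p)[0].round(1))
E
```

```text
[0.6109 0.2563 0.1195]
[0.6092 0.2267 0.1195]
[0.6109 0.2866 0.1195]
[0.6125 0.3168 0.1195]
0 [125.6 115.2]
5 [126.6 116.4]
10 [127.6 117.8]
15 [128.6 119.4]
20 [129.5 121.4]
25 [130.4 123.5]
30 [131.2 125.9]
35 [131.9 128.4]
40 [132.6 131.2]
```

```bash
python3 -m inch '[0,1,-15,0,0, 0,1,-30,0,0, 0,1,-45,0,0, 0,1,-55,0,0, 0,1,-60,0,0, 0,1,-64,0,0, 0,1,-68,0,0, 0,1,-72,0,0, 0,1,-76,0,0, 0,1,-80,0,0]' 30
python3 -m inch '[0,0,-3,0,0, 0,0,-6,0,0, 0,0,-9,0,0, 0,0,-12,0,0, 0,0,-15,0,0, 0,0,-18,0,0, 0,0,-18,0,0]'
python3 - <<'E'
from h import *
t=read_camera("top"); s=read_camera("side")
f=lambda im,x,y,w,h:cv2.resize(im[y:y+h,x:x+w],(400,600),interpolation=cv2.INTER_CUBIC)
cv2.imwrite("pics/c8.png",np.hstack([f(s["image"],100,235,80,120),f(t["image"],100,105,60,90)]))
E
```

```text
t: 19.6
tool_pos: [0.5301, 0.2448, 0.1125]
orientation: [-3.14, 0.067, -0.003]
force: [-1.6, -0.3, 2.0]
opening: 0.0108
gripper_force: 30.0
t: 20.18
tool_pos: [0.529, 0.2443, 0.0927]
orientation: [3.141, -0.067, -0.001]
force: [-0.0, -0.4, 1.1]
opening: 0.011
gripper_force: 30.0
```

View pics/c8.png

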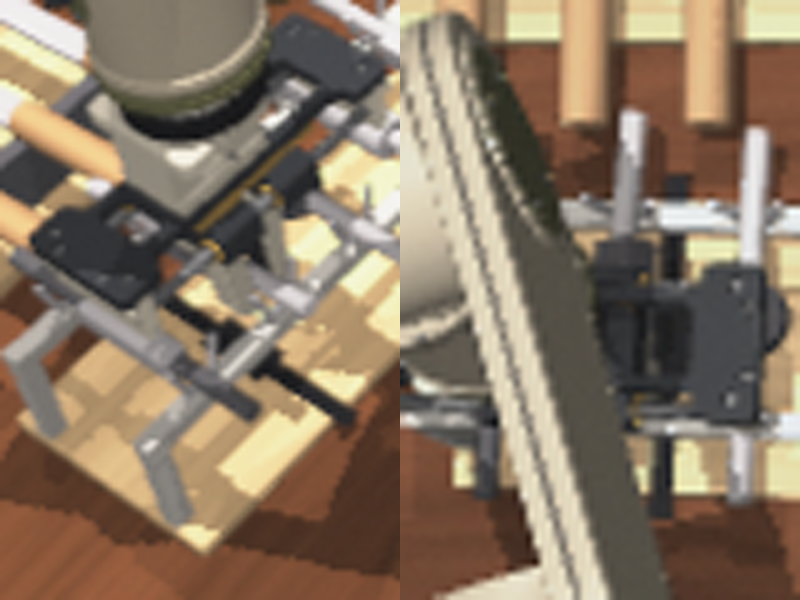

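Top crop: the far arm, ending at (632,118), now runs almost parallel to its neighbours and sits in the rail hook at (625,210), so the hook is levelling it. I'll keep lowering until the near hook bears.

```bash
python3 -m inch '[0,-1,-2,0,0, 0,-1,-4,0,0, 0,-1,-5,0,0, 0,-1,-6,0,0, 0,-1,-6,0,0]'
python3 -m inch '[0,0,-1,0,0, 0,0,-2,0,0, 0,0,-2,0,0]'
python3 -m inch '[0,0,-1,0,0, 0,0,-2,0,0, 0,0,-2,0,0]'
python3 - <<'E'
from h import *
t=read_camera("top"); s=read_camera("side")
f=lambda im,x,y,w,h:cv2.resize(im[y:y+h,x:x+w],(400,600),interpolation=cv2.INTER_CUBIC)
cv2.imwrite("pics/c9.png",np.hstack([f(s["image"],110,255,60,90),f(t["image"],105,105,60,90)]))
E
```

```text
t: 20.7
tool_pos: [0.5291, 0.2434, 0.0873]
orientation: [3.141, -0.067, -0.001]
force: [-1.5, 0.3, 1.3]
opening: 0.0113
gripper_force: 30.0
t: 20.95
tool_pos: [0.5291, 0.2434, 0.0853]
orientation: [3.141, -0.067, -0.0]
force: [-1.8, 0.1, 1.4]
opening: 0.0107
gripper_force: 30.0
t: 21.2
tool_pos: [0.5294, 0.2435, 0.0844]
orientation: [-3.141, 0.067, -0.0]
force: [-5.3, -0.5, 8.2]
opening: 0.0107
gripper_force: 30.0
```

```bash
python3 - <<'E'
from h import *
t=read_camera("top"); g=t["image"]; hsv=cv2.cvtColor(g,cv2.COLOR_BGR2HSV)
m=((hsv[...,1]<60)&(hsv[...,2]>90))[115:135,126:145]
for i,r in enumerate(m): print(115+i,"".join(".#"[int(v)] for v in r))
for x0 in(.560,.564): print(proj(t,[x0+.088,.239,.1015])[0],proj(t,[x0+.05,.240,.1015])[0])
E
```

```text
115 ...................
116 ...................
117 ...................
118 ...................
119 ...................
120 ...................
121 .......###.........
122 .......####........
123 .......####........
124 .......####........
125 ......#####........
126 ......#####........
127 ......#####........
128 ......#####........
129 ......####.........
130 ......####.........
131 ......####.........
132 ......####.........
133 ......####.........
134 .##...####.........
[134.74180751 125.62372575] [134.32256639 137.36936494]
[134.75270108 124.38978108] [134.33355227 136.13126394]
```

The far end reads about 10 mm further out than planned, which is still inside tolerance. I'll slide the wrench 5 mm back along the hooks for margin.

```bash
python3 -m inch '[0,0,1,0,0, -2,0,1,0,0, -4,0,1,0,0, -5,0,1,0,0, -5,0,1,0,0]'
python3 -m inch '[0,0,-1,0,0, 0,0,-1,0,0, 0,0,-1,0,0]'
python3 - <<'E'
from h import *
for n in("top",):
    t=read_camera(n); g=t["image"]; hsv=cv2.cvtColor(g,cv2.COLOR_BGR2HSV)
    m=((hsv[...,1]<60)&(hsv[...,2]>90)); print([ (r,np.where(m[r,126:145])[0]+126) for r in (120,121,122,123,124,128)])
    print("die", [(r,np.where(m[r,148:158])[0]+148) for r in (122,123,124,125,126)])
E
```

```text
t: 21.77
tool_pos: [0.5273, 0.2434, 0.0852]
orientation: [-3.14, 0.068, -0.011]
force: [12.2, 1.2, -6.5]
opening: 0.0109
gripper_force: 37.2
t: 22.02
tool_pos: [0.5274, 0.2434, 0.085]
orientation: [-3.14, 0.068, -0.011]
force: [9.2, 0.3, 1.0]
opening: 0.0114
gripper_force: 35.3
[(120, array([], dtype=int64)), (121, array([], dtype=int64)), (122, array([133, 134, 135, 136])), (123, array([133, 134, 135, 136])), (124, array([132, 133, 134, 135, 136])), (128, array([132, 133, 134, 135, 136]))]
die [(122, array([], dtype=int64)), (123, array([], dtype=int64)), (124, array([152, 153, 154])), (125, array([151, 152, 153, 154, 155])), (126, array([152, 153, 154, 155]))]
```

```bash
python3 -m inch '[2,0,0,0,0, 3,0,0,0,0, 4,0,-1,0,0, 4,0,-1,0,0]'
python3 - <<'E'
from h import *
t=read_camera("top"); g=t["image"]; hsv=cv2.cvtColor(g,cv2.COLOR_BGR2HSV); m=((hsv[...,1]<60)&(hsv[...,2]>90))
print([ (r,np.where(m[r,126:145])[0]+126) for r in (120,121,122,123)]); print(proj(t,[.652,.239,.1015])-proj(t,[.652,.239,.0915]))
E
```

```text
t: 22.4
tool_pos: [0.5279, 0.2435, 0.084]
orientation: [3.141, -0.067, -0.001]
force: [-8.8, -2.2, 15.4]
opening: 0.0112
gripper_force: 30.0
[(120, array([], dtype=int64)), (121, array([133, 134])), (122, array([133, 134, 135, 136])), (123, array([133, 134, 135, 136]))]
[[-0.81545917 -0.78533667]]
```

The wrench is bearing on the hooks at the expected height. Releasing.

```bash
python3 -m inch '[0,0,0,0,0, 0,0,0,0,24, 0,0,0,0,24, 0,0,0,0,24, 0,0,0,0,24, 0,0,0,0,24]'
python3 -m inch '[0,0,5,0,24, 0,0,15,0,24, 0,0,35,0,24, 0,0,65,0,24, 0,0,100,0,24, 0,0,140,0,24, -30,-30,150,0,24, -60,-60,150,0,24, -90,-90,150,0,24, -110,-120,150,0,24]'
python3 -m inch '[-10,-40,0,0,24, -20,-80,0,0,24, -30,-120,0,0,24, -40,-160,0,0,24, -40,-200,0,0,24, -40,-200,0,0,24]'
python3 - <<'E'
from h import *
t=read_camera("top"); s=read_camera("side"); cv2.imwrite("pics/e_t.png",t["image"])
for r,c in((t,range(124,146)),):
    hsv=cv2.cvtColor(t["image"],cv2.COLOR_BGR2HSV); m=((hsv[...,1]<60)&(hsv[...,2]>70))
    for y in range(116,186,2): print(y,"".join(".#"[int(v)] for v in m[y,105:165]))
E
```

```text
t: 22.95
tool_pos: [0.528, 0.2433, 0.0821]
orientation: [3.141, -0.067, -0.001]
force: [-0.0, 0.4, -0.5]
opening: 0.0224
gripper_force: 0.0
t: 23.78
tool_pos: [0.4167, 0.123, 0.2338]
orientation: [-3.14, 0.065, -0.002]
force: [0.3, -1.3, 0.4]
opening: 0.0223
gripper_force: 0.0
t: 24.28
tool_pos: [0.3774, -0.0829, 0.2339]
orientation: [3.137, -0.079, 0.003]
force: [0.2, 0.1, -0.7]
opening: 0.0224
gripper_force: 0.0
116 ............................................................
118 ............................................................
120 ............................................................
122 .........###................####............................
124 .........###................####...............###..........
126 .........###................####...............####.........
128 .........###................####..............#####.........
130 ........####................####..............#####.........
132 ........####................####..............#####.........
134 ###############.......##....####..............####..........
136 ############################
[... 892 characters left out ...]
......##############.......############...########
166 ##################################################..########
168 ############################################################
170 ##########.....#############################################
172 .....#####.....###############.......###########..##########
174 ...#######..........##########..............####............
176 ......####...............#####.......#.###..####............
178 ......###..........................#############..#.#....###
180 ................................#...........###.............
182 ............................................................
184 ............................................................
```

```bash
python3 -c "
from plant import job
print(job.close_job())"
```

```text
the job is handed in; nothing more can be done
None
```

I've handed the job in with every step of the task carried out, but `close_job()` returned no verdict. The tap was turned half a turn on, a quarter back and half on again, ending near 4.6 rad as judged by the wrench's angle. The wrench hangs level on its empty hooks, about 6–10 mm off centre along its length (18 mm allowed), and the two tools next to it show no movement in the last top view.

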